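Tub through the one-way flap

TASK

Pass the small lidded tub standing at the entry of the steel lane through the one-way flap to the far side: push the self-closing flap open with one finger and keep it open while the other finger pushes the tub along the lane floor, then let the flap fall fully shut behind it. Only push the tub, never lift it or tip it over, do not shove the flap open with the tub or let the flap press on it (a light brush is fine), and leave the tub standing still, with the two parked tubs and the other things on the bench left where they are.

Things in the scene. Friction and masses are not known exactly. Their poses are not given: they have to be found in the camera images.
- lane: Open-topped steel tray lane fixed on the bench. Origin at bench height, mid-doorway; x = way through (entry at -x), y left, z up. Floor top at z 5 mm, x -200 to +270 mm. Walls 40 mm high, inner faces: right y -67, left y +67 before the doorway and +75 mm after, end x +266; entry end open. 62 mm high posts beside the doorway at y +74 and -73 mm.
- flap (a joint): Angle of the upright flap in the doorway, rad: 0 = shut (straight across at lane x 0), growing as it swings to lane +x; stop at 1.6 (along the left side). Opens only away from the entry. A spring drives it shut with 0.20 N m (shut) to 0.28 N m (open), damping 0.05 N m s/rad; let go, it shuts in under 1 s. Nothing is above it: fingers can enter and leave from above.
- flap_tip (a point): Top corner of the flap's free edge, moving with it: 125 mm from the hinge axis, 57 mm above the bench; at lane y -60 mm when shut. The flap is a pale plastic plate 4 mm thick, 50 mm high (7 to 57 mm above the bench).
- flap_hinge (a point): On the flap's upright hinge axis, at its top; lane (0, +65, 57) mm.
- tub: The tub to pass: round, straight-sided, pale plastic, flat lid, 56 mm diameter, 41 mm high, 60 to 130 g. Origin: centre of its underside. Stands loose on the lane floor 80 to 150 mm before the doorway, axis 27 to 37 mm right of the lane's middle. On that line it is out of the flap's sweep once its axis is over about 120 mm past the doorway.
- parked_a: A like tub already through, parked at the far end of the lane, origin at the centre of its underside; not to be disturbed.
- parked_b: Second like tub parked at the far end beside the first; not to be disturbed.
- scraper: Bystander: bench scraper, steel blade 110 x 75 mm with wooden handle, lying on the bench left of the lane; about 20 mm high, origin under its middle.
- spatula: Bystander: spatula lying on the bench right of the lane, about 30 mm high at most.
- bowl: Bystander: steel bowl, 110 mm across, 45 mm high, on the bench left of the lane; origin at the centre of its underside.
- cup: Bystander: white cup, 72 mm across, 60 mm high, on the bench left of the lane; origin at the centre of its underside.
- jar: Bystander: amber jar with steel cap, 64 mm across, 75 mm high, on the bench left of the lane; origin at the centre of its underside.

How it is judged:
On the way, in this order (a step that is already met when the one before it is completed fails the run):
1. a finger has pushed the flap open (past 0.5 rad) ahead of the tub, whose axis is not yet 30 mm past the doorway (value of joint flap above 0.5 rad and contact force between the fingers and flap above 0.3 N and x of tub in the frame of lane below 0.03 m), for 0.05 s.
2. the tub, its axis 40 to 110 mm past the doorway, is pushed by a finger while a finger also holds the flap open (past 0.8 rad) (value of joint flap above 0.8 rad and contact force between the fingers and flap above 0.3 N and contact force between the fingers and tub above 0.02 N and x of tub in the frame of lane between 0.04 and 0.11 m), for 0.05 s.
At the end, for the whole second after the job is handed in: The tub stands upright (within 0.1 rad) and still on the lane floor past the doorway (axis 90 to 240 mm past it, inside the lane) and the flap is shut (under 0.06 rad) (value of joint flap below 0.06 rad and x of tub in the frame of lane between 0.09 and 0.24 m and y of tub in the frame of lane between -0.05 and 0.055 m and height (world z) of tub below 0.01 m and angle between tub's own z axis and vertical below 0.1 rad and linear speed of tub below 0.01 m/s); the robot touches nothing.
It fails at once if the tub is lifted (underside more than 12 mm above the lane floor) (height (world z) of tub above 0.017 m).
It fails at once if the tub is tipped by more than 0.4 rad (angle between tub's own z axis and vertical above 0.4 rad).
It fails at once if the flap and the tub press on each other with more than 1.2 N (contact force between flap and tub above 1.2 N).
It fails at once if a parked tub or another thing on the bench is moved by more than 25 mm (distance of any of parked_a, parked_b, scraper, spatula, bowl, cup, jar from where it was at the start of the episode above 0.025 m).
It also fails if it takes over 38 s, if anything falls off the work surface, if the arm or the gripper's body presses on something with over 40 N, if the wrist force passes 120 N, or if a joint passes its speed limit or range.

ROBOT

A 6-joint arm with a two-finger parallel gripper is mounted at the origin on the work surface. World frame = base frame: x ahead of the robot, y to its left, z up, the work surface at z = 0. Lengths are in m, angles in rad, forces in N, time in s.
With the tool pointing down it reaches from about 0.325 to 1 m from the base axis. Payload 5.1 kg.
Tool frame: the origin (TCP) lies between the finger pads; the fingertips stand 19 mm ahead of it and the grasp point (between the pads) is the TCP; x points along the fingers, y is the direction in which the jaws open and shut, and the axes are right-handed (so a half turn about x gives the same grasp; the last joint's range is limited). The gripper opens to 85 mm and grips with 20 to 120 N. Pads are 22 mm wide; open, the fingers measure 114 mm over their backs; the gripper's body (76 mm by 85 mm) begins 54 mm behind the grasp point. The pads swing forward as they close: fully open they stand 13 mm farther back than shut.
Start: joints at [-1.194, 0.124, 1.65, -0, 1.367, -0.083], TCP at [0.288, -0.582, 0.25] pointing down, gripper open.
Joint ranges: [-2.61, 2.61], [-1.02, 2.33], [0.03, 2.71], [-1.35, 4.49], [0.32, 2.68], [-2.91, 2.91]. Speed limits (rad/s): [2.57, 2.57, 3.14, 3.14, 3.14, 3.14].

INTERFACE

Orientations are given as a rotation vector (axis times angle).
In Python, from plant import get_obs, get_image, camera_info, env gives the robot as it stands. The module is installed in compiled form; this text tells all that it offers.
- The arm moves only by the shell command python3 -m crank 'ROWS' [FORCE]. ROWS is JSON, a list of rows, each an object with "linear": the shift along the world's x, y, z in m, a list of three; "rot": the turn, a rotation vector about the world's x, y, z in degrees, a list of three; "gripper": the opening in per cent of the stroke, from 0 (shut) to 100 (fully open). A call has 1 to 12 rows; each row is the pose to reach, as a shift and turn from the pose measured when the call began; what a row does not reach only later rows make up. A row lasts 1/8 s, in which the tool goes at most 62.5 mm and 10.7 degrees, less where a joint would pass 70% of its speed; a pose out of reach is approached as far as the arm can. A call with a gripper value outside its range is refused whole. The fingers move at their own pace and stop on an object; FORCE is the grip in N (left out, the last holds). Time passes only in rows, so rows that repeat a pose let the fingers close. It gives the time, the measured TCP pose, the force and the opening at its end, in the units of the state.
- get_obs(): the state, without advancing time (a new reading comes with each control period).
- get_image(name): name is "scene" or "top" or "wrist"; returns the picture (420x560x3 uint8, red, green, blue); there is no depth.
- camera_info(name): a dict with "fov_y" (degrees; the focal length in pixels is half the picture's height over the tangent of half this angle, whatever the lens; pixels are square), "cx", "cy" (the principal point, pixels), "rvec" (rotation vector, rad) and "tvec" (3), from world to camera coordinates, as OpenCV has them; the wrist camera has in their place "T_tool_cam" (4x4, takes a point from camera to tool coordinates, whose origin is the TCP and whose axes are the tool frame's). Camera axes: x right, y down, z forward; pixel columns grow to the right and rows downward; lengths in m; the calibration is good to about 2 mm. A picture is of the moment at which its call begins: read the wrist's pose just before it. camera_info takes no time and is no camera call.
- env.sign_off(): hands the job in, once; it reports no verdict.
The state is a dict: "time_s": time; "joint_pos": joint angles; "qd": joint speeds; "joint_efforts": joint torques, N m; "ee_pos": TCP position; "ee_rot": TCP orientation; "ft_force": force on the tool from outside, world axes, zero at the start; "wrist_torque": the same for the moment, N m; "grip_width": opening from 0.0 (shut) to 1.0 (fully open).
Only numpy, scipy, OpenCV 4.12 (cv2) and the standard library are available. Lean on these libraries where they do the work, as an engineer would, in place of code of your own. Each camera call takes 0.05 s, during which the arm holds its last target. There are 200 camera calls.

## Working session

There is one attempt and no reset: what is moved stays moved. The work goes in short steps, Python scripts to look and compute and a shell command to move; the robot and the scene stay as the last step left them, time stands still between calls to the robot, and variables do not carry over. Pictures are saved under pics/ and viewed, about 8 in all and at most 12, crops included, and the job is handed in when it is done.

```bash
mkdir -p pics; python3 - <<'E'
from plant import get_obs,get_image,camera_info
import cv2
o=get_obs();print({k:o[k] for k in('time_s','ee_pos','ee_rot','grip_width')})
for n in('top','scene'):
    cv2.imwrite(f'pics/{n}0.png',get_image(n)[:,:,::-1]);print(n,camera_info(n))
print(camera_info('wrist'))
E
```

```text
{'time_s': 0.0, 'ee_pos': array([ 0.28819714, -0.58195986,  0.24903122]), 'ee_rot': array([ 1.96635759,  0.46235942, -1.96698095]), 'grip_width': 0.9976654388517235}
top {'fov_y': 42.82229055250751, 'cx': 277.8021499077689, 'cy': 200.84139487262613, 'rvec': array([ 2.10516814, -2.13464979,  0.17683065]), 'tvec': array([0.04664625, 0.58313836, 1.1377711 ])}
scene {'fov_y': 46.87535991360114, 'cx': 273.75919045925554, 'cy': 212.76879979910214, 'rvec': array([ 1.79806455,  1.6685866 , -0.6967154 ]), 'tvec': array([-0.08320272, -0.35004356,  1.31357384])}
{'fov_y': 60.25643580862683, 'cx': 282.20972786590715, 'cy': 207.15062273150897, 'T_tool_cam': array([[-5.66700179e-04, -3.03031643e-01,  9.52980326e-01,
        -1.23543685e-01],
       [ 9.99998980e-01,  1.07763799e-03,  9.37331010e-04,
        -5.22020263e-04],
       [-1.31100876e-03,  9.52979885e-01,  3.03030724e-01,
        -7.63289760e-02],
       [ 0.00000000e+00,  0.00000000e+00,  0.00000000e+00,
         1.00000000e+00]])}
```

View pics/top0.png

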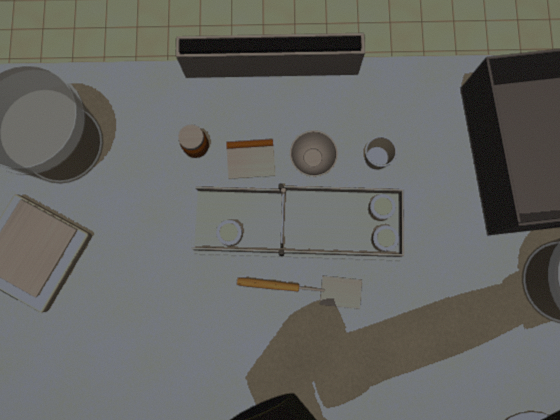

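View pics/scene0.png

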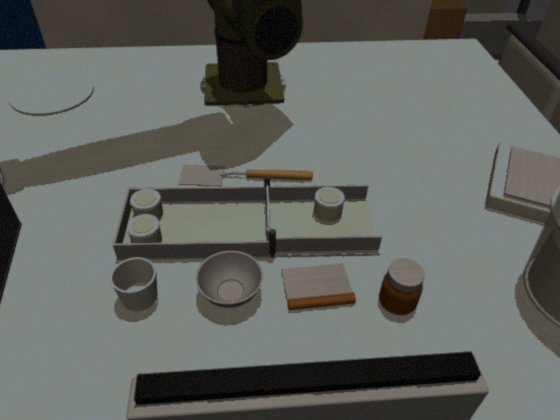

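The top view shows the lane at columns 195–402, rows 187–255, with the doorway near column 283. The tub is near (230,233) and the parked tubs near (382,207) and (385,237). Next I enlarge the lane to measure it.

```bash
cat > h.py <<'E'
import numpy as np,cv2
from plant import get_obs,get_image,camera_info
def ray(n,u,v,z):
    c=camera_info(n);f=210/np.tan(np.radians(c['fov_y']/2))
    R,_=cv2.Rodrigues(c['rvec']);C=-R.T@c['tvec'];d=R.T@np.array([(u-c['cx'])/f,(v-c['cy'])/f,1])
    return C+d*(z-C[2])/d[2]
E
python3 - <<'E'
from h import *
im=cv2.imread('pics/top0.png')[175:270,185:415]
im=cv2.resize(im,None,fx=3.4,fy=3.4,interpolation=cv2.INTER_CUBIC)
im=cv2.convertScaleAbs(im,alpha=1.6)
cv2.imwrite('pics/c1.png',im)
g=cv2.imread('pics/top0.png');hsv=cv2.cvtColor(g,cv2.COLOR_BGR2HSV)
for p in [(230,233),(382,207),(385,237),(250,210),(340,220),(283,220),(230,225),(220,245)]:print(p,hsv[p[1],p[0]])
E
```

```text
(230, 233) [ 37  28 119]
(382, 207) [ 36  32 121]
(385, 237) [ 40  26 117]
(250, 210) [ 54  11 120]
(340, 220) [ 80   6 118]
(283, 220) [150   6  89]
(230, 225) [ 40  32 121]
(220, 245) [ 75   8 121]
```

View pics/c1.png

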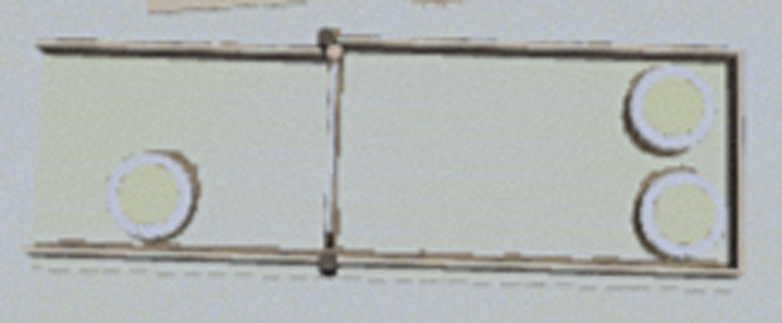

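```bash
python3 - <<'E'
from h import *
P=lambda u,v,z:ray('top',u/3.4+185,v/3.4+175,z)[:2]
g=cv2.imread('pics/top0.png');s=cv2.GaussianBlur(cv2.cvtColor(g,cv2.COLOR_BGR2HSV)[:,:,1],(3,3),0)
def lid(u0,v0):
    m=(s[v0-9:v0+10,u0-9:u0+10]>19).astype(np.uint8)
    yy,xx=np.mgrid[-9:10,-9:10];m[xx**2+yy**2>64]=0
    M=cv2.moments(m,True);return u0-9+M['m10']/M['m00'],v0-9+M['m01']/M['m00'],M['m00']
L=P(328,36,.062);Rr=P(328,262,.062)
print('posts',L,Rr,np.linalg.norm(L-Rr))
ly=(L-Rr)/np.linalg.norm(L-Rr)
a=P(40,46,.04);b=P(738,55,.04);c=P(30,250,.04);d=P(740,270,.04)
lx1=(b-a);lx2=(d-c);print('len',np.linalg.norm(lx1),np.linalg.norm(lx2),'widths',np.linalg.norm(a-c),np.linalg.norm(b-d))
th=[np.degrees(np.arctan2(v[1],v[0])) for v in(lx1,lx2,np.array([ly[1],-ly[0]]))];print('yaw',th)
t=np.radians(np.mean([th[1],th[2]]));X=np.array([np.cos(t),np.sin(t)]);Y=np.array([-X[1],X[0]])
O=Rr+.073*Y;print('O',O,'chk left post y',(L-O)@Y,(L-O)@X)
for n,p in dict(tub=(230,232),pa=(382,206),pb=(385,237)).items():
    u,v,k=lid(*p);w=ray('top',u,v,.046)[:2];print(n,u,v,k,w,'lane',(w-O)@X,(w-O)@Y)
w=P(151,195,.046);print('tub eye',w,(w-O)@X,(w-O)@Y)
for q in((672,107),(682,213)):
    w=P(*q,.046);print('pk eye',w,(w-O)@X,(w-O)@Y)
w=P(335,55,.057);print('hinge',w,(w-O)@X,(w-O)@Y);w=P(331,240,.057);print('tip',w,(w-O)@X,(w-O)@Y)
# scene cross-check
for n,(u,v,z) in dict(tub=(329,198,.046),post=(272,236,.062)).items():
    w=ray('scene',u,v,z)[:2];print('scene',n,w,(w-O)@X,(w-O)@Y)
for q,z in(((a),0),(b,0),(c,0),(d,0)):print('corner lane',(q-O)@X,(q-O)@Y)
R,_=cv2.Rodrigues(get_obs()['ee_rot']);print(R.round(3))
E
```

```text
posts [0.61640823 0.02984576] [0.4690738  0.03186471] 0.14734826315453453
len 0.46295627546998136 0.4613121605697205 widths 0.1359182141470779 0.1419955134390377
yaw [np.float64(-91.65407272535246), np.float64(-92.40678392499346), np.float64(-90.78508244297042)]
O [0.54204548 0.02983161] chk left post y 0.07433350798010042 -0.002085205250246007
tub 229.87564766839378 232.03108808290156 193.0 [0.51639532 0.14577813] lane -0.1151871782813151 -0.028869404400885465
pa 382.0 206.0 197.0 [ 0.56981905 -0.19326045] lane 0.22223200496460882 0.03397606277039783
pb 385.151832460733 237.12041884816753 191.0 [ 0.50017163 -0.19688698] lane 0.22779686036294472 -0.03554334544204163
tub eye [0.51569228 0.14680549] -0.11619455370669791 -0.02960078237637499
pk eye [ 0.56873459 -0.19464626] 0.22364747972098573 0.03293061639741103
pk eye [ 0.49899367 -0.1977889 ] 0.22873123254150318 -0.036695726688686946
hinge [0.60470034 0.02547271] 0.0026122192940916966 0.06275194862532248
tip [0.48358959 0.02978474] 0.0016748816162226467 -0.05843191274855506
scene tub [0.52316985 0.14580395] -0.11540166287203311 -0.022098220753033027
scene post [0.62925484 0.02932359] -0.0019210249314031123 0.08718967526976279
corner lane -0.19403627713217797 0.06989620906396142
corner lane 0.2689197599917963 0.06942643517939157
corner lane -0.194777438643044 -0.06601998429262775
corner lane 0.26648852700552794 -0.0725482630699177
[[-0.001  0.444 -0.896]
 [ 0.002 -0.896 -0.444]
 [-1.    -0.002 -0.   ]]
```

```bash
python3 -m crank '[{"linear":[0.262,0.753,0],"rot":[0,0,0],"gripper":75},{"linear":[0.262,0.753,0],"rot":[0,0,0],"gripper":75},{"linear":[0.262,0.753,0],"rot":[0,0,0],"gripper":75},{"linear":[0.262,0.753,0],"rot":[0,0,0],"gripper":75},{"linear":[0.262,0.753,0],"rot":[0,0,0],"gripper":75},{"linear":[0.262,0.753,0],"rot":[0,0,0],"gripper":75},{"linear":[0.262,0.753,0],"rot":[0,0,0],"gripper":75},{"linear":[0.262,0.753,0],"rot":[0,0,0],"gripper":75},{"linear":[0.262,0.753,0],"rot":[0,0,0],"gripper":75},{"linear":[0.262,0.753,0],"rot":[0,0,0],"gripper":75},{"linear":[0.262,0.753,0],"rot":[0,0,0],"gripper":75},{"linear":[0.262,0.753,0],"rot":[0,0,0],"gripper":75}]' 30
cat >> h.py <<'E'
t=np.radians(-92.4);X=np.array([np.cos(t),np.sin(t)]);Y=np.array([-X[1],X[0]]);O=np.array([.5422,.0309])
def lane(p):return np.array([(p[:2]-O)@X,(p[:2]-O)@Y])*1000
def st():
    o=get_obs();R,_=cv2.Rodrigues(o['ee_rot']);y=R[:2,1]
    print('t',o['time_s'],'lane',lane(o['ee_pos']).round(1),'z',o['ee_pos'][2].round(4),'phi',np.degrees(np.arctan2(y@Y,y@X)).round(1),'F',o['ft_force'].round(2),'w',o['grip_width'])
    return o
def wlane(u,v,z,o): # wrist pixel to plane z
    c=camera_info('wrist');f=210/np.tan(np.radians(c['fov_y']/2));R,_=cv2.Rodrigues(o['ee_rot']);T=c['T_tool_cam']
    C=o['ee_pos']+R@T[:3,3];d=R@T[:3,:3]@np.array([(u-c['cx'])/f,(v-c['cy'])/f,1]);return C+d*(z-C[2])/d[2]
E
python3 - <<'E'
from h import *
o=st()
cv2.imwrite('pics/w1.png',get_image('wrist')[:,:,::-1])
E
```

```text
time_s: 1.6
ee_pos: [0.5347, 0.1281, 0.2489]
ee_rot: [1.966, 0.462, -1.967]
ft_force: [1.4, -0.5, -0.4]
grip_width: 0.749
t 1.6 lane [-96.8 -11.6] z 0.2489 phi 28.8 F [ 1.44 -0.52 -0.39] w 0.7494810186035652
```

View pics/w1.png

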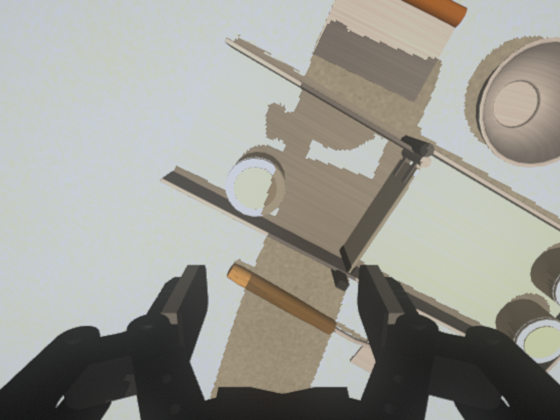

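The wrist view shows the tub lid around (253,187), the flap hinge near (422,160), the free edge near (344,262), and the two fingertips at the bottom.

```bash
python3 - <<'E'
from h import *
o=st()
for n,u,v,z in [('tub',253,187,.046),('hinge',423,160,.057),('tip',346,262,.057),('Lentry in',231,41,.045),('Lpost',416,146,.062),('Rentry',170,173,.045),('Rpost',342,280,.062),('pb',545,341,.046)]:
    w=wlane(u,v,z,o);print(n,w[:2].round(4),lane(w).round(1))
E
```

```text
t 1.65 lane [-102.8  -10.7] z 0.2487 phi 29.0 F [-2.18  3.48  0.63] w 0.7522888987147558
tub [0.5165 0.1564] [-124.3  -30.9]
hinge [0.6086 0.0342] [-6.1 66.2]
tip [0.4926 0.0455] [-12.5 -50.1]
Lentry in [0.6209 0.2261] [-198.3   70.4]
Lpost [0.616  0.0483] [-20.5  73. ]
Rentry [0.4938 0.2305] [-197.4  -56.8]
Rpost [0.4761 0.0414] [ -7.7 -66.4]
pb [ 0.5039 -0.1937] [226.  -28.9]
```

```bash
python3 -m crank '[{"linear":[0.0145,0.0385,-0.04],"rot":[0,0,0],"gripper":75},{"linear":[0.0145,0.0385,-0.10],"rot":[0,0,0],"gripper":75},{"linear":[0.0145,0.0385,-0.14],"rot":[0,0,0],"gripper":75},{"linear":[0.0145,0.0385,-0.18],"rot":[0,0,0],"gripper":75},{"linear":[0.0145,0.0385,-0.205],"rot":[0,0,0],"gripper":75},{"linear":[0.0145,0.0385,-0.219],"rot":[0,0,0],"gripper":75},{"linear":[0.0145,0.0385,-0.219],"rot":[0,0,0],"gripper":75},{"linear":[0.0145,0.0385,-0.219],"rot":[0,0,0],"gripper":75}]'
python3 - <<'E'
from h import *
o=st()
cv2.imwrite('pics/w2.png',get_image('wrist')[:,:,::-1])
E
```

```text
time_s: 2.65
ee_pos: [0.5514, 0.1727, 0.0311]
ee_rot: [1.969, 0.472, -1.962]
ft_force: [0.3, 0.2, 0.4]
grip_width: 0.75
t 2.65 lane [-142.1    3.2] z 0.0311 phi 29.0 F [0.34 0.17 0.35] w 0.7500335808681649
```

View pics/w2.png

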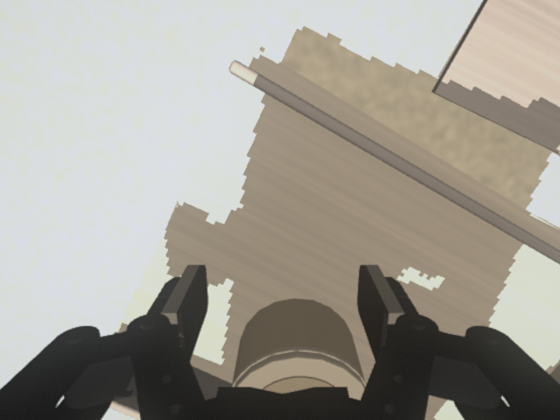

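The fingers straddle the tub. The pushing finger sits behind it on the left, with the tub at about columns 232–365. I start pushing along the lane.

```bash
python3 -m crank '[{"linear":[-0.001,-0.010,0],"rot":[0,0,0],"gripper":75},{"linear":[-0.0015,-0.018,0],"rot":[0,0,0],"gripper":75},{"linear":[-0.002,-0.026,0],"rot":[0,0,0],"gripper":75},{"linear":[-0.0025,-0.034,0],"rot":[0,0,0],"gripper":75},{"linear":[-0.003,-0.042,0],"rot":[0,0,0],"gripper":75},{"linear":[-0.0035,-0.050,0],"rot":[0,0,0],"gripper":75},{"linear":[-0.004,-0.058,0],"rot":[0,0,0],"gripper":75},{"linear":[-0.0045,-0.066,0],"rot":[0,0,0],"gripper":75},{"linear":[-0.005,-0.074,0],"rot":[0,0,0],"gripper":75}]'
python3 - <<'E'
from h import *
o=st()
w=get_image('wrist')[:,:,::-1];s=get_image('top')[:,:,::-1];s=cv2.convertScaleAbs(cv2.resize(s[170:280,185:415],(560,268),interpolation=cv2.INTER_CUBIC),alpha=1.6)
sc=get_image('scene')[:,:,::-1];sc=cv2.resize(sc[165:265,100:390],(560,193),interpolation=cv2.INTER_CUBIC)
cv2.imwrite('pics/p3.png',np.vstack([s,sc,w[285:]]))
E
```

```text
time_s: 3.82
ee_pos: [0.5509, 0.0992, 0.0336]
ee_rot: [1.983, 0.47, -1.95]
ft_force: [13.9, 5.1, 0.0]
grip_width: 0.75
t 3.825 lane [-68.6   5.9] z 0.0336 phi 28.9 F [13.92  5.11  0.05] w 0.7497254430766974
```

View pics/p3.png

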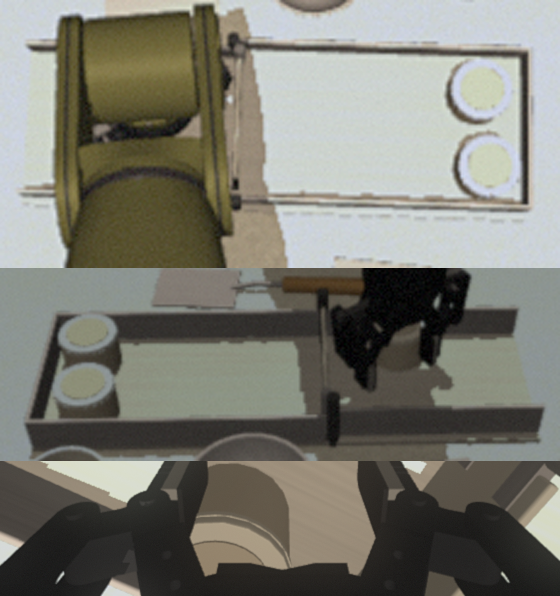

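The tub has wedged against the right wall because the contact is too far to its left: the sideways force is 14 N against 5 N forward. I back off, shift right behind the tub, and push again.

```bash
python3 -m crank '[{"linear":[0.0005,0.010,-0.002],"rot":[0,0,0],"gripper":75},{"linear":[0.001,0.022,-0.002],"rot":[0,0,0],"gripper":75},{"linear":[-0.006,0.022,-0.002],"rot":[0,0,0],"gripper":75},{"linear":[-0.014,0.022,-0.002],"rot":[0,0,0],"gripper":75},{"linear":[-0.014,0.022,-0.002],"rot":[0,0,0],"gripper":75}]'
python3 - <<'E'
from h import *
o=st()
cv2.imwrite('pics/w4.png',get_image('wrist')[:,:,::-1])
E
```

```text
time_s: 4.6
ee_pos: [0.5359, 0.1207, 0.0314]
ee_rot: [1.981, 0.469, -1.951]
ft_force: [-0.3, -0.2, 0.3]
grip_width: 0.752
t 4.6 lane [-89.5 -10.1] z 0.0314 phi 28.9 F [-0.28 -0.19  0.32] w 0.7516912242129974
```

View pics/w4.png

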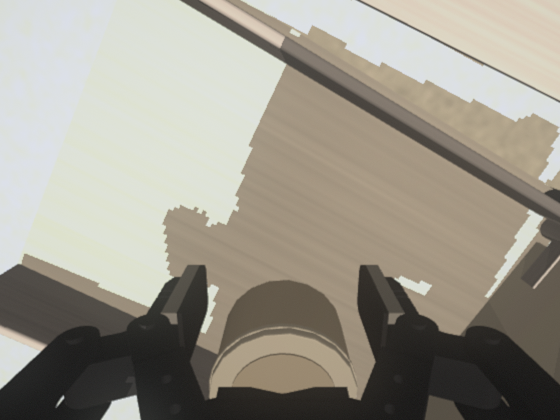

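The lid outline is visible: left edge near (212,385), top near (285,329), right edge near (355,385). I fit its circle.

```bash
python3 - <<'E'
from h import *
from scipy.optimize import least_squares
o=st()
pts=[(213,380),(222,362),(240,344),(262,333),(285,329),(312,334),(333,348),(347,366),(354,384)]
P=np.array([lane(wlane(u,v,.046,o)) for u,v in pts])
r=least_squares(lambda c:np.hypot(*(P-c[:2]).T)-c[2],[P[:,0].mean(),-35,28]);print(r.x,r.fun.round(1))
r=least_squares(lambda c:np.hypot(*(P-c[:2]).T)-28,[P[:,0].mean(),-35]);print(r.x,r.fun.round(1))
E
```

```text
t 4.65 lane [-89.5  -9.5] z 0.0316 phi 28.9 F [ 1.01 -0.07  0.34] w 0.7491719714872155
[-74.49341627 -36.17608993  26.19180709] [ 0.4 -0.4 -0.5 -0.   0.5  0.4 -0.3 -0.5  0.3]
[-73.43959911 -38.26740478] [-0.9 -1.  -0.4  0.4  1.   0.8 -0.3 -1.1 -1.1]
```

```bash
python3 -m crank '[{"linear":[-0.0005,-0.010,0],"rot":[0,0,0],"gripper":75},{"linear":[-0.001,-0.017,0],"rot":[0,0,0],"gripper":75},{"linear":[-0.001,-0.024,0],"rot":[0,0,0],"gripper":75},{"linear":[-0.0015,-0.031,0],"rot":[0,0,0],"gripper":75},{"linear":[-0.0015,-0.038,0],"rot":[0,0,0],"gripper":75},{"linear":[-0.002,-0.045,0],"rot":[0,0,0],"gripper":75},{"linear":[-0.002,-0.052,0],"rot":[0,0,0],"gripper":75}]'
python3 - <<'E'
from h import *
o=st()
cv2.imwrite('pics/w5.png',get_image('wrist')[:,:,::-1])
E
```

```text
time_s: 5.52
ee_pos: [0.5345, 0.0688, 0.0318]
ee_rot: [1.983, 0.47, -1.951]
ft_force: [0.4, 4.6, 2.6]
grip_width: 0.75
t 5.525 lane [-37.6  -9.3] z 0.0318 phi 28.9 F [0.42 4.57 2.65] w 0.7501474873891315
```

View pics/w5.png

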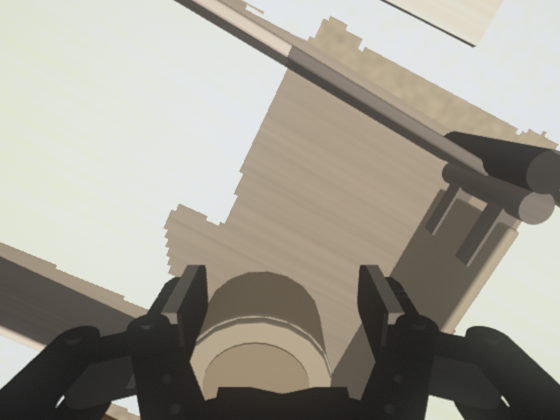

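Finger A now rests on the flap with about 4.6 N resisting, and the tub sits straight in front of the pushing finger. I continue straight.

```bash
python3 -m crank '[{"linear":[-0.0005,-0.007,0],"rot":[0,0,0],"gripper":75},{"linear":[-0.001,-0.014,0],"rot":[0,0,0],"gripper":75},{"linear":[-0.001,-0.021,0],"rot":[0,0,0],"gripper":75},{"linear":[-0.0015,-0.028,0],"rot":[0,0,0],"gripper":75},{"linear":[-0.0015,-0.035,0],"rot":[0,0,0],"gripper":75},{"linear":[-0.002,-0.042,0],"rot":[0,0,0],"gripper":75},{"linear":[-0.002,-0.049,0],"rot":[0,0,0],"gripper":75},{"linear":[-0.0025,-0.054,0],"rot":[0,0,0],"gripper":75}]'
python3 - <<'E'
from h import *
o=st()
w=get_image('wrist')[:,:,::-1]
sc=get_image('scene')[:,:,::-1];sc=cv2.convertScaleAbs(cv2.resize(sc[165:265,100:390],(560,193),interpolation=cv2.INTER_CUBIC),alpha=1.5)
cv2.imwrite('pics/p6.png',np.vstack([sc,w[20:]]))
E
```

```text
time_s: 6.58
ee_pos: [0.532, 0.0146, 0.0319]
ee_rot: [1.983, 0.471, -1.951]
ft_force: [0.1, 6.3, 1.8]
grip_width: 0.751
t 6.575 lane [16.7 -9.5] z 0.0319 phi 28.9 F [0.12 6.32 1.83] w 0.7514218855057954
```

View pics/p6.png

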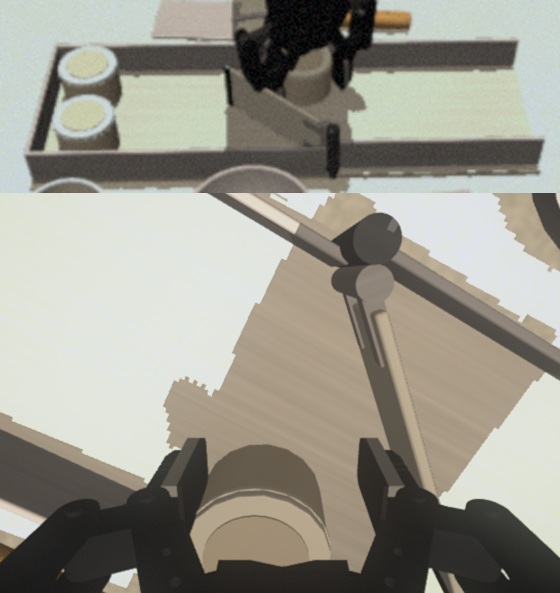

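The flap is about 0.8 rad open, held by the front finger, and the tub is still square on the pushing finger at about x = +22 mm. Next I work out the push combined with the turn. It pivots about the pushing corner so that finger A stays within the flap's length.

```bash
python3 - <<'E'
from h import *
o=st();c0=lane(o['ee_pos'])
for k in range(1,25):
    phi=29+min(4.2*k,59);xt=22+5*k;cy=-34+min(k,14)*.15
    p=np.radians(phi);u=np.array([np.cos(p),np.sin(p)]);r=np.array([u[1],-u[0]])
    c=np.array([xt-28,cy])+31.75*u-11*r;A=c+39*u
    # required flap angle from A's corners
    th=max(np.arctan2(q[0],65-q[1]) for q in (A+a*7.25*u+b*11*r for a in(1,-1) for b in(1,-1)))
    d=(c-c0);w=d[0]*X+d[1]*Y
    print(k,'phi',round(phi-28.9,1),'xt',xt,'w',w.round(1),'A',A.round(0),'th',th.round(2))
E
```

```text
t 6.675 lane [17.1 -9.6] z 0.0319 phi 28.9 F [-0.89  4.55  3.11] w 0.753265877818158
1 phi 4.3 xt 27 w [ 2.3 -2.6] A [52. 14.] th 0.95
2 phi 8.5 xt 32 w [ 3.7 -5.6] A [54. 18.] th 1.0
3 phi 12.7 xt 37 w [ 5.  -8.6] A [55. 22.] th 1.05
4 phi 16.9 xt 42 w [  6.2 -11.5] A [55. 25.] th 1.09
5 phi 21.1 xt 47 w [  7.2 -14.2] A [56. 28.] th 1.13
6 phi 25.3 xt 52 w [  8.  -16.9] A [56. 31.] th 1.17
7 phi 29.5 xt 57 w [  8.7 -19.6] A [57. 33.] th 1.2
8 phi 33.7 xt 62 w [  9.2 -22.2] A [57. 35.] th 1.22
9 phi 37.9 xt 67 w [  9.5 -24.7] A [57. 37.] th 1.23
10 phi 42.1 xt 72 w [  9.6 -27.3] A [57. 38.] th 1.24
11 phi 46.3 xt 77 w [  9.6 -29.8] A [56. 39.] th 1.26
12 phi 50.5 xt 82 w [  9.3 -32.4] A [56. 39.] th 1.28
13 phi 54.7 xt 87 w [  8.9 -34.9] A [56. 39.] th 1.29
14 phi 58.9 xt 92 w [  8.3 -37.5] A [56. 39.] th 1.3
15 phi 59.1 xt 97 w [  8.1 -42.4] A [60. 39.] th 1.31
16 phi 59.1 xt 102 w [  7.9 -47.4] A [65. 39.] th 1.33
17 phi 59.1 xt 107 w [  7.7 -52.4] A [70. 39.] th 1.34
18 phi 59.1 xt 112 w [  7.5 -57.4] A [75. 39.] th 1.36
19 phi 59.1 xt 117 w [  7.3 -62.4] A [80. 39.] th 1.37
20 phi 59.1 xt 122 w [  7.  -67.4] A [85. 39.] th 1.38
21 phi 59.1 xt 127 w [  6.8 -72.4] A [90. 39.] th 1.39
22 phi 59.1 xt 132 w [  6.6 -77.4] A [95. 39.] th 1.4
23 phi 59.1 xt 137 w [  6.4 -82.4] A [100.  39.] th 1.4
24 phi 59.1 xt 142 w [  6.2 -87.4] A [105.  39.] th 1.41
```

```bash
python3 -m crank '[{"linear":[0.002,-0.003,0],"rot":[0,0,4],"gripper":75},{"linear":[0.0035,-0.006,0],"rot":[0,0,8.5],"gripper":75},{"linear":[0.005,-0.009,0],"rot":[0,0,12.5],"gripper":75},{"linear":[0.006,-0.0115,0],"rot":[0,0,17],"gripper":75},{"linear":[0.007,-0.0145,0],"rot":[0,0,21],"gripper":75},{"linear":[0.008,-0.017,0],"rot":[0,0,25.5],"gripper":75},{"linear":[0.0085,-0.0195,0],"rot":[0,0,29.5],"gripper":75},{"linear":[0.009,-0.022,0],"rot":[0,0,34],"gripper":75},{"linear":[0.0095,-0.0245,0],"rot":[0,0,38],"gripper":75}]'
python3 - <<'E'
from h import *
o=st()
w=get_image('wrist')[:,:,::-1]
sc=get_image('scene')[:,:,::-1];sc=cv2.convertScaleAbs(cv2.resize(sc[165:265,100:390],(560,193),interpolation=cv2.INTER_CUBIC),alpha=1.5)
cv2.imwrite('pics/p7.png',np.vstack([sc,w[20:]]))
E
```

```text
time_s: 7.8
ee_pos: [0.5401, -0.0118, 0.032]
ee_rot: [1.538, 0.978, -1.523]
ft_force: [-6.6, -4.3, 7.4]
grip_width: 0.75
t 7.8 lane [42.8 -0.3] z 0.032 phi 67.0 F [-6.58 -4.27  7.38] w 0.7503792299846317
```

View pics/p7.png

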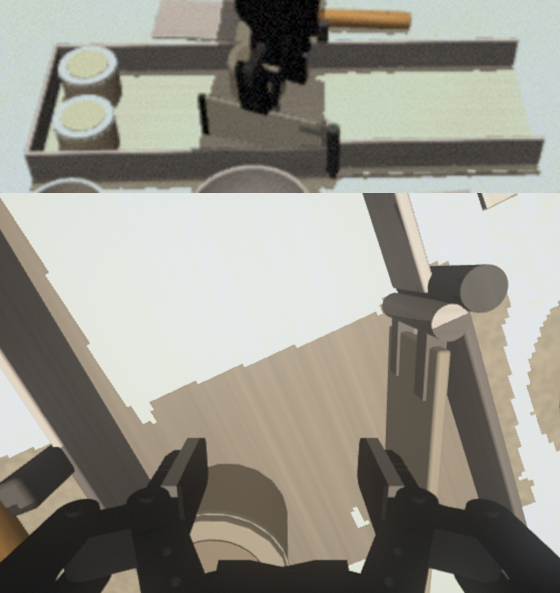

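The flap is at about 1.2 rad, held by finger A, with the tub next to finger B (lid arc at columns 193–288). I check the tub's position from that arc.

```bash
python3 - <<'E'
from h import *
from scipy.optimize import least_squares
o=st()
pts=[(205,342),(225,342),(250,348),(270,360),(283,377),(288,390)]
P=np.array([lane(wlane(u,v,.046,o)) for u,v in pts])
r=least_squares(lambda c:np.hypot(*(P-c[:2]).T)-28,[70,-35]);print(r.x,r.fun.round(1))
c=lane(o['ee_pos']);p=np.radians(67);u=np.array([np.cos(p),np.sin(p)]);rr=np.array([u[1],-u[0]])
print('corner',c-31.75*u+11*rr)
E
```

```text
t 7.9 lane [42.7 -0.2] z 0.032 phi 66.9 F [-5.81 -3.93  5.46] w 0.7516659790880433
[ 66.43867905 -38.18184161] [-0.3 -0.1  0.3  0.4 -0.1 -0.3]
corner [ 40.42124305 -33.719483  ]
```

```bash
python3 -m crank '[{"linear":[0,-0.0025,0],"rot":[0,0,4],"gripper":75},{"linear":[0,-0.005,0],"rot":[0,0,8.5],"gripper":75},{"linear":[0,-0.0075,0],"rot":[0,0,12.5],"gripper":75},{"linear":[-0.0005,-0.010,0],"rot":[0,0,17],"gripper":75},{"linear":[-0.001,-0.013,0],"rot":[0,0,21],"gripper":75},{"linear":[-0.0015,-0.0185,0],"rot":[0,0,21],"gripper":75},{"linear":[-0.0015,-0.024,0],"rot":[0,0,21],"gripper":75},{"linear":[-0.002,-0.0295,0],"rot":[0,0,21],"gripper":75},{"linear":[-0.002,-0.035,0],"rot":[0,0,21],"gripper":75},{"linear":[-0.0025,-0.0405,0],"rot":[0,0,21],"gripper":75},{"linear":[-0.0025,-0.046,0],"rot":[0,0,21],"gripper":75},{"linear":[-0.003,-0.0515,0],"rot":[0,0,21],"gripper":75}]'
python3 - <<'E'
from h import *
o=st()
w=get_image('wrist')[:,:,::-1]
sc=get_image('scene')[:,:,::-1];sc=cv2.convertScaleAbs(cv2.resize(sc[165:265,100:390],(560,193),interpolation=cv2.INTER_CUBIC),alpha=1.5)
cv2.imwrite('pics/p8.png',np.vstack([sc,w[20:]]))
E
```

```text
time_s: 9.4
ee_pos: [0.5369, -0.0627, 0.032]
ee_rot: [1.274, 1.186, -1.263]
ft_force: [-1.9, 5.9, 3.9]
grip_width: 0.752
t 9.4 lane [93.8 -1.4] z 0.032 phi 88.0 F [-1.91  5.89  3.94] w 0.7521842590370128
```

View pics/p8.png

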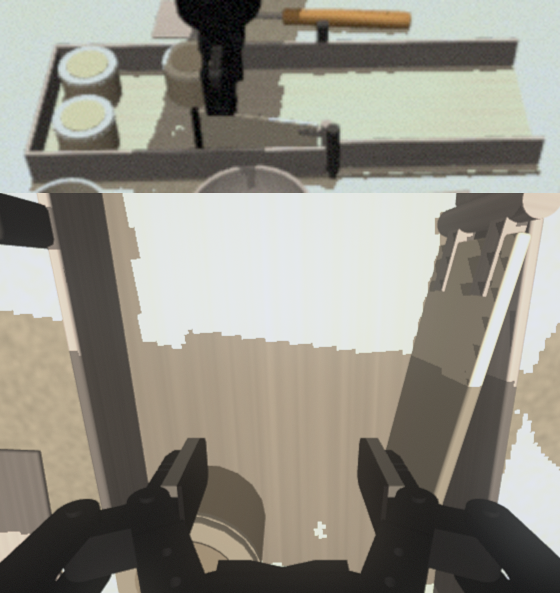

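The tub is now ahead of the flap's sweep at about x = 132 mm, with the flap held at about 1.4 rad. I push 7 mm more, back off 4 mm to free the tub, then lift straight up.

```bash
python3 -m crank '[{"linear":[0,-0.004,0],"rot":[0,0,0],"gripper":75},{"linear":[0,-0.007,0],"rot":[0,0,0],"gripper":75},{"linear":[0,-0.007,0],"rot":[0,0,0],"gripper":75},{"linear":[0,-0.003,0],"rot":[0,0,0],"gripper":75},{"linear":[0,-0.003,0],"rot":[0,0,0],"gripper":75},{"linear":[0,-0.003,0.06],"rot":[0,0,0],"gripper":75},{"linear":[0,-0.003,0.12],"rot":[0,0,0],"gripper":75},{"linear":[0,-0.003,0.18],"rot":[0,0,0],"gripper":75},{"linear":[0,0.02,0.23],"rot":[0,0,0],"gripper":75},{"linear":[0,0.02,0.23],"rot":[0,0,0],"gripper":75},{"linear":[0,0.02,0.23],"rot":[0,0,0],"gripper":75},{"linear":[0,0.02,0.23],"rot":[0,0,0],"gripper":75}]'
python3 -m crank '[{"linear":[-0.08,0.02,0.05],"rot":[0,0,0],"gripper":75},{"linear":[-0.12,0.06,0.05],"rot":[0,0,0],"gripper":75},{"linear":[-0.15,0.10,0.05],"rot":[0,0,0],"gripper":75},{"linear":[-0.15,0.15,0.05],"rot":[0,0,0],"gripper":75},{"linear":[-0.15,0.20,0.05],"rot":[0,0,0],"gripper":75},{"linear":[-0.15,0.20,0.05],"rot":[0,0,0],"gripper":75},{"linear":[-0.15,0.20,0.05],"rot":[0,0,0],"gripper":75},{"linear":[-0.15,0.20,0.05],"rot":[0,0,0],"gripper":75}]'
python3 - <<'E'
from h import *
o=st()
t=get_image('top')[:,:,::-1];t=cv2.convertScaleAbs(cv2.resize(t[120:310,170:430],(780,570),interpolation=cv2.INTER_CUBIC),alpha=1.5)
cv2.imwrite('pics/p9.png',t);cv2.imwrite('pics/s9.png',get_image('scene')[:,:,::-1])
E
```

```text
time_s: 11.0
ee_pos: [0.5359, -0.0433, 0.2594]
ee_rot: [1.272, 1.188, -1.267]
ft_force: [-0.7, 1.0, 0.3]
grip_width: 0.747
time_s: 12.0
ee_pos: [0.3861, 0.1557, 0.3087]
ee_rot: [1.273, 1.188, -1.27]
ft_force: [-0.0, -0.0, -0.5]
grip_width: 0.749
t 12.0 lane [-118.1 -161.2] z 0.3087 phi 87.8 F [-0.02 -0.03 -0.45] w 0.7489748798855608
```

View pics/p9.png

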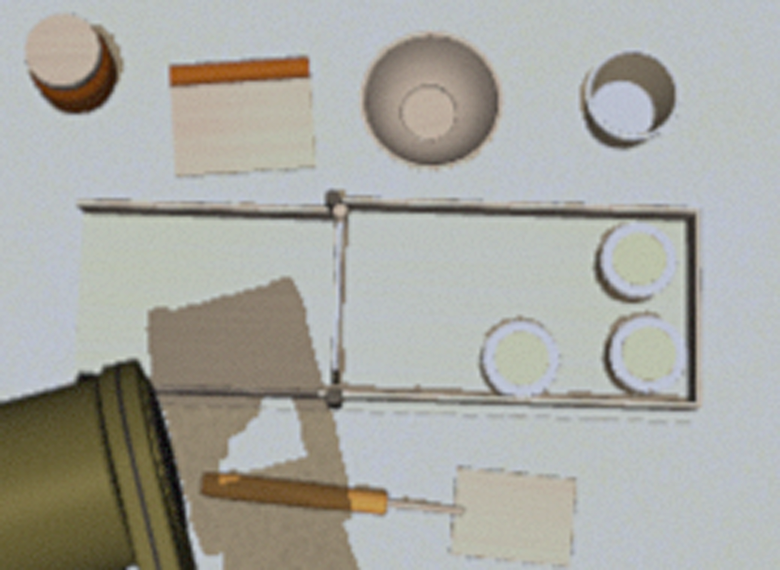

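The flap looks shut, running from (340,210) to (335,385), and the tub stands at (521,358), clear of the parked tubs. I do a numeric check, then hand in.

```bash
python3 - <<'E'
from h import *
print('tub',lane(ray('top',521/3+170,358/3+120,.046)).round(1))
a=cv2.imread('pics/top0.png').astype(int);b=get_image('top')[:,:,::-1].astype(int)
d=np.abs(a-b).max(2)
for n,(u0,u1,v0,v1) in dict(flap=(276,292,184,258),parked=(365,400,190,252),left=(175,400,120,182),spat=(320,366,270,310)).items():
    print(n,(d[v0:v1,u0:u1]>30).mean().round(3))
from plant import env
env.sign_off();st()
E
```

```text
tub [138.2 -39.9]
flap 0.018
parked 0.0
left 0.0
spat 0.097
the job is handed in; nothing more can be done
the job is handed in; nothing more can be done
```

The tub is through the flap and the job is handed in, at about 12 s of the 38 s allowed. One finger held the flap open while the other pushed the tub along the lane floor. I then lifted both fingers straight out so the flap could fall shut.

**Final checks from the top camera:**
- **Tub:** it is 138 mm past the doorway and 40 mm right of the lane's middle, against the right wall. It looks upright and is clear of the parked tubs. I took only one final picture for its position, so I did not measure that it was still.
- **Flap:** it looks shut, with only 1.8% of the pixels in that area differing from the start picture.
- **Parked tubs and the things on the left:** these areas show no change.
- **Spatula:** 9.7% of the pixels around its blade differ. The arm's shadow lay near there in the start picture, which is my likely explanation. The arm never worked near it, but I did not confirm the cause.
- **Robot:** it was clear of everything, with the wrist force near zero.

**What went wrong or is unproven:**
- **First push:** it wedged the tub against the right wall, with about 14 N sideways. I backed off and pushed again more squarely, and there was no more wedging.
- **Last scene picture:** the viewer's limit was reached, so I could not look at it.
- **Flap against tub:** I could not measure the force between them. In the pictures I viewed, the flap was clear of the tub.

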